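# Fit the double lid on the rivet pot, then take off the outer lid alone

### The job

Get the open rivet pot ready for use: pick up the double lid as one (the outer lid lying loose over the inner lid), lower it gently into the mouth of the open pot until the inner lid is fully seated, and let go. Then take hold of the outer lid alone and lift it straight up off the inner lid, leaving the inner lid seated and the pot standing where it was. Finish while still holding the outer lid level in the gripper above the pot, wholly clear of the inner lid's post; leave everything else on the bench alone.

Things in the scene. Friction and masses are not known exactly. Their poses are not given: they have to be found in the camera images.
- pot: the open round rivet pot, steel, loose, about 0.6 kg: outer diameter 56, height 64, mouth inner diameter 50, part-filled with brass rivets to 38 above its underside. Origin: centre of its underside, z up along its axis. It may stand in any of three places on the bench.
- inner_lid: the inner lid, loose, steel, 0.12 kg. Origin: centre of its underside, z up. Heights: chamfered plug diameter 46 from 0 to 10, flange 55 from 10 to 14, shoulder 40 from 14 to 30, black round post diameter 16 (the grip) from 30 to 72. Starts standing on the bench on its plug under the outer lid; seated, the flange rests on the pot's rim, its origin 54 above the pot's.
- outer_lid: the outer lid, loose aluminium cap, 0.07 kg: outer diameter 64, height 22, skirt inner diameter 59, top plate 4 thick with a central hole, diameter 24, for the inner lid's post. Origin: centre of the skirt's lower edge, z up. It only rests on the inner lid's shoulder: nested, its origin is 12 above the inner lid's and the post stands 38 above its top. Lifting the post carries both lids.
- closed_pot: bystander: a second pot with the same double lid already on it (total height 126), one body, standing in one of the same three places. Origin: centre of its underside.
- press: bystander: red eyelet press at the robot's right, fixed, about 350 high. Origin: centre of its underside.
- punch: bystander: steel setting punch lying flat, 110 long. Origin: centre of its underside.
- tape_roll: bystander: cardboard tape core lying flat, outer diameter 76, 24 high. Origin: centre of its underside.
- buckle: bystander: flat brass frame 50 by 46, 6 thick. Origin: centre of its underside.
- mallet: bystander: hammer lying flat. Origin: on its underside.
- anvil: bystander: dark steel block 70 by 70, 30 high. Origin: centre of its underside.
Mind the look-alikes: they are no part of the job. What is shaped like the pot but red or turquoise is not meant.

How it is judged:
By the outcome, as a careful person would: the job done as asked, in the order asked, and still so for the second after the job is handed in, while the arm keeps its last pose, push and grip.
It also fails if it takes over 45 s, if anything falls off the work surface, if the arm or the gripper's body presses on something with over 40 N, if the wrist force passes 120 N, or if a joint passes its speed limit or range.

### The arm

A 6-joint arm with a two-finger parallel gripper is mounted at the origin on the work surface. World frame = base frame: x ahead of the robot, y to its left, z up, the work surface at z = 0. Lengths are in mm, angles in rad, forces in N, time in s.
With the tool pointing down it reaches from about 275 to 1000 mm from the base axis. Payload 8.4 kg.
Tool frame: the origin (TCP) lies on the centre line of the jaws, within the pads' length; the fingertips stand r.tip_reach ahead of it and the grasp point (between the pads) lies 11 mm behind it (r.tip_reach is the distance from the TCP to the fingertips, in mm); z points along the fingers, y is the line along which they close (so a half turn about z gives the same grasp; the last joint's range is limited). The gripper opens to 85 mm and grips with 20 to 120 N. Pads are 22 mm wide; open, the fingers measure 114 mm over their backs; the gripper's body (76 mm by 85 mm) begins 54 mm behind the grasp point. The pads swing forward as they close: fully open they stand 13 mm farther back than shut.
Start: joints at [1.275, 0.353, 1.633, -0, 1.155, -0.002], TCP at [180.993, 598.222, 217.581] pointing down, gripper open.
Joint ranges: [-2.63, 2.63], [-0.92, 2.1], [0.06, 2.66], [-1.3, 4.44], [0, 2.69], [-3.02, 3.02]. Speed limits (rad/s): [2.22, 2.22, 2.79, 3.14, 3.14, 3.14].

### API

Orientations are given as [roll, pitch, yaw] about the fixed x, y, z axes, in that order (R = Rz(yaw) Ry(pitch) Rx(roll)).
In Python, from rig import r gives the robot as it stands.
- The arm moves only by the tool carry_out, never from a script. Its argument "targets" is a list of rows, each an object with "dp": the shift along the tool's x, y, z in mm, a list of three; "yaw": the turn about the tool's z in degrees. A call has 1 to 12 rows; each row is the pose to reach, as a shift and turn from the pose commanded when the call began, along the tool's axes at that moment; what a row does not reach only later rows make up. A row lasts 1/8 s, in which the tool goes at most 62.5 mm and 10.7 degrees, less where a joint would pass 70% of its speed; a pose out of reach is approached as far as the arm can. A call with a gripper value outside its range is refused whole. "fingers" is the opening, from -1 (shut) to 1 (fully open), so that 0 is half open, set as the call begins (left out, the last holds). The fingers move at their own pace and stop on an object; "grip_force" is the grip in N (left out, the last holds). Time passes only in rows, so rows that repeat a pose let the fingers close. It gives the time, the measured TCP pose, the force, the opening and the grip force at its end, in the units of the state.
- r.sense(): the state, without advancing time (a new reading comes with each control period).
- r.grab_frame(name): name is "side" or "top"; returns the picture (384x512x3 uint8, red, green, blue); there is no depth.
- r.get_calibration(name): a dict with "fx", "fy", "cx", "cy" (pixels), "rvec" (rotation vector, rad) and "tvec" (3), from world to camera coordinates, as OpenCV has them. Camera axes: x right, y down, z forward; pixel columns grow to the right and rows downward; lengths in mm; the calibration is good to about 2 mm. A picture is of the moment at which its call begins. get_calibration takes no time and is no camera call.
- r.sign_off(): hands the job in; it is judged then, once.
The state is a dict: "clock": time; "qpos": joint angles; "qvel": joint speeds; "joint_efforts": joint torques, N m; "eef_pos": TCP position; "tcp_rot": TCP orientation; "contact_force": force on the tool from outside, world axes, zero at the start; "wrist_torque": the same for the moment, N m; "opening": opening from 0.0 (shut) to 1.0 (fully open); "grasp_force": force on a finger pad.
Only numpy, scipy, OpenCV 4.12 (cv2) and the standard library are available. Lean on these libraries where they do the work, as an engineer would, in place of code of your own. Each camera call takes 0.05 s, during which the arm holds its last target. There are 200 camera calls.

## Working session

There is one attempt and no reset: what is moved stays moved. The work goes in short steps, Python scripts to look and compute and a tool call to move; the robot and the scene stay as the last step left them, time stands still between calls to the robot, and variables do not carry over. Pictures are saved under pics/ and viewed, at most 12 in all, crops included, and the job is handed in when it is done.

Besides the shell and the picture viewer there is one more tool, called after "Emit:" by a JSON object that holds its "api" and its "payload", one argument or row to a line. carry_out: Moves the arm, as the interface text tells. Its arguments: {"type":"object","properties":{"targets":{"type":"array","items":{"type":"object","properties":{"dp":{"type":"array","items":{"type":"number"}},"yaw":{"type":"number"}}}},"fingers":{"type":"number"},"grip_force":{"type":"number"}},"required":["targets"]}

```bash
mkdir -p pics; ls; python3 - <<'E'
from rig import r
import cv2
for n in("side","top"):
    cv2.imwrite(f"pics/{n}0.png",cv2.resize(r.grab_frame(n)[:,:,::-1],(800,600),interpolation=cv2.INTER_CUBIC))
    print(r.get_calibration(n))
print(r.tip_reach,r.sense())
E
```

```text
pics
{'fx': 381.2316468597725, 'fy': 381.2316468597725, 'cx': 249.39260205472314, 'cy': 194.45673938341542, 'rvec': array([ 0.16663353, -2.72065065,  1.43389787]), 'tvec': array([ 544.59797004,  101.53884647, 1002.12807556])}
{'fx': 448.4902508200467, 'fy': 448.4902508200467, 'cx': 257.2214892458436, 'cy': 192.02688912935588, 'rvec': array([ 2.17605456, -2.18080704,  0.11254761]), 'tvec': array([ -52.02933315,  557.78618798, 1252.08109391])}
8.0 {'clock': 0.1, 'qpos': array([ 1.27457146e+00,  3.53609319e-01,  1.63406486e+00, -2.61448264e-05,
        1.15521011e+00, -2.42070496e-03]), 'qvel': array([ 1.42493563e-03, -2.98114589e-03, -3.49698289e-03,  1.10799566e-03,
       -4.24613575e-05,  1.16380991e-03]), 'joint_efforts': array([-1.65444771e-04, -6.06356549e+01, -3.42821181e+01,  3.84543273e-05,
        4.06183710e-03, -7.36502528e-06]), 'eef_pos': array([180.8852984 , 597.77815664, 216.91558603]), 'tcp_rot': array([-3.14030097e+00,  2.07789974e-05,  2.84779908e+00]), 'contact_force': array([-0.71211194, -0.23309077,  0.48716588]), 'wrist_torque': array([0.01911858, 0.01535194, 0.01865702]), 'grasp_force': 0.0, 'opening': 0.9984604969641461}
```

View pics/side0.png

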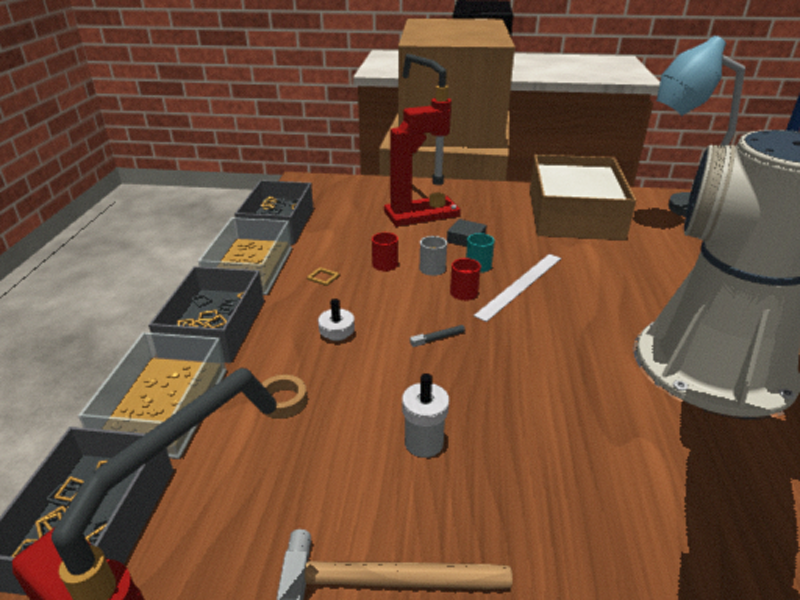

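View pics/top0.png

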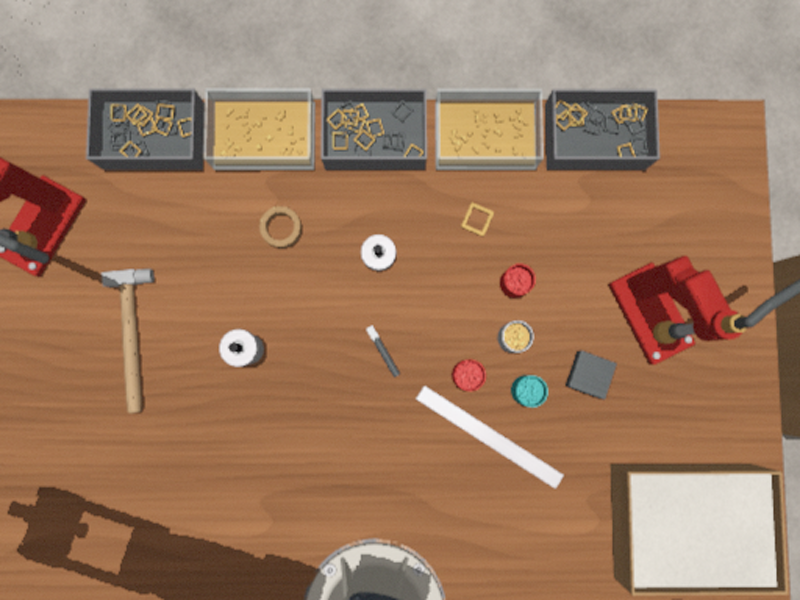

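The side view shows one lid-only candidate: the loose double lid at side (336,322), top (378,252). A second white-capped item at side (425,420), top (240,348) stands on a pot, so it's the closed pot. The pot candidates are:
- grey with brass rivets, side (433,254), top (517,337)
- red, side (385,250) and (465,278)
- turquoise, side (480,252)

Only the grey steel one fits. I'll confirm with an enlarged crop.

```bash
cat > h.py <<'E'
from rig import r
import cv2, numpy as np
def cal(n):
    c=r.get_calibration(n);K=np.array([[c["fx"],0,c["cx"]],[0,c["fy"],c["cy"]],[0,0,1.]])
    return K,c["rvec"],np.asarray(c["tvec"],float)
def P(n):
    K,rv,t=cal(n);return K@np.c_[cv2.Rodrigues(rv)[0],t]
def proj(n,p):
    K,rv,t=cal(n);return cv2.projectPoints(np.array(p,float).reshape(-1,1,3),rv,t,K,None)[0].reshape(-1,2)
def tri(s,t):
    X=cv2.triangulatePoints(P("side"),P("top"),np.array(s,float).reshape(2,1),np.array(t,float).reshape(2,1));return (X[:3]/X[3]).ravel()
def onz(n,uv,z):
    M=P(n);H=np.c_[M[:,0],M[:,1],M[:,2]*z+M[:,3]];q=np.linalg.solve(H,[uv[0],uv[1],1]);return q[:2]/q[2]
E
python3 - <<'E'
from h import *
s=1/1.5625
for nm,a,b in(("pot rim",(433,242),(517,335)),("lid top",(336,317),(378,252)),("posttop",(335.5,302),(378,249)),("red1",(385,240),(517,278)),("red2",(465,266),(468,374)),("turq",(480,240),(530,389)),("closedposttop",(426,378),(236,347))):
    print(nm,tri(np.array(a)*s,np.array(b)*s).round(1))
S=r.grab_frame("side");T=r.grab_frame("top")
np.savez("im0.npz",S=S,T=T)
z=lambda I,x,y,w,h:cv2.resize(I[y:y+h,x:x+w],(400,300),interpolation=cv2.INTER_CUBIC)
o=np.vstack([np.hstack([z(S,232,135,100,75),z(S,180,175,80,60)]),np.hstack([z(T,275,165,100,75),z(T,203,133,80,60)])])
cv2.imwrite("pics/c1.png",o[:,:,::-1])
print(r.sense()["clock"], proj("top",[181,598,217]))
E
```

```text
pot rim [ 491.4 -255.9   63.8]
lid top [645.3  -9.8  35.8]
posttop [645.1 -10.6  67.5]
red1 [ 592.4 -258.3   60.9]
red2 [ 423.5 -168.6   62.6]
turq [ 396.1 -277.1   63.1]
closedposttop [470.6 226.3 118.2]
0.2 [[-20.54193003 345.57782674]]
```

View pics/c1.png

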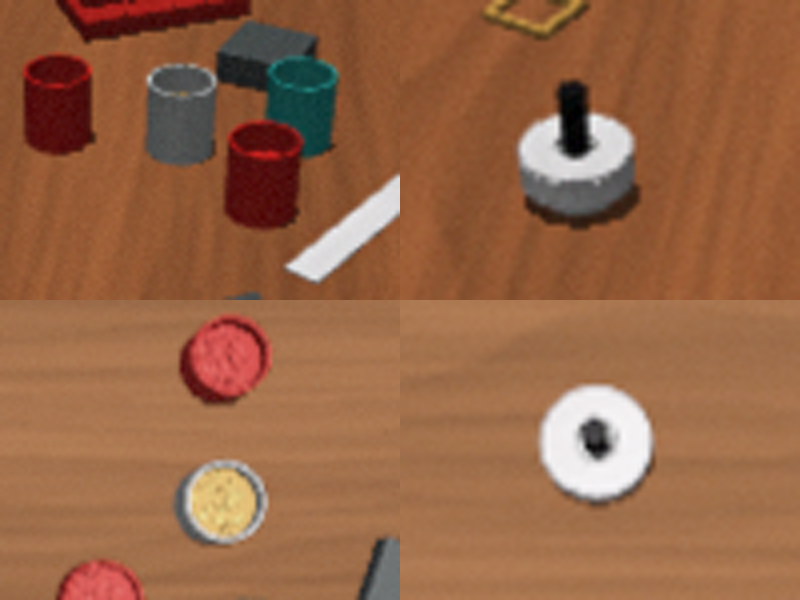

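The crop confirms it: the grey pot with a brass fill and pale rim is at crop side (181,82), top (226,500), and the double lid has its black post. Next I refine with masks.

```bash
cat >> h.py <<'E'
from scipy.optimize import least_squares
def circ(p,R,n=60):
    a=np.linspace(0,2*np.pi,n,endpoint=False);return np.c_[p[0]+R*np.cos(a),p[1]+R*np.sin(a),np.full(n,p[2])]
def sil(n,p,prof):
    "silhouette hull of a stack of discs [(z,R)] at p"
    pts=np.vstack([circ([p[0],p[1],p[2]+z],R) for z,R in prof])
    return cv2.convexHull(proj(n,pts).astype(np.float32))
def fit(n,mask,p0,prof):
    "xy of the body whose silhouette best matches mask (mask contour distances)"
    c=max(cv2.findContours(mask.astype(np.uint8),cv2.RETR_EXTERNAL,cv2.CHAIN_APPROX_NONE)[0],key=cv2.contourArea)
    c=cv2.convexHull(c).reshape(-1,2)
    m=np.zeros(mask.shape,np.uint8);cv2.fillConvexPoly(m,c,1)
    return m
E
python3 - <<'E'
from h import *
d=np.load("im0.npz")
def sat(I):
    h=cv2.cvtColor(I,cv2.COLOR_RGB2HSV).astype(int);return h[...,1],h[...,2]
def blob(I,box,cond):
    x,y,w,hh=box;m=np.zeros(I.shape[:2],np.uint8);m[y:y+hh,x:x+w]=cond[y:y+hh,x:x+w]
    k,l,st,ce=cv2.connectedComponentsWithStats(m);i=1+np.argmax(st[1:,4]);return l==i,st[i],ce[i]
for n in("side","top"):
    I=d["S" if n=="side" else "T"];s,v=sat(I)
    lb=(200,185,35,50) if n=="side" else (220,142,45,40)
    m,st,ce=blob(I,lb,(s<50)&(v>185));c=max(cv2.findContours(m.astype(np.uint8),0,1)[0],key=cv2.contourArea)
    e=cv2.fitEllipse(cv2.convexHull(c));print(n,"lidtop",st,e)
    if n=="side": eS=e
    else: eT=e
    pb=(262,140,35,40) if n=="side" else (312,198,36,36)
    m,st,ce=blob(I,pb,(s<75)&(v>70));print(n,"pot",st,ce)
    for row in I[pb[1]+5:pb[1]+38:3,pb[0]:pb[0]+pb[2]] if 0 else []:print(row)
    m,st,ce=blob(I,pb,(v>150)&(s<60));e=cv2.fitEllipse(cv2.convexHull(np.argwhere(m)[:,::-1].astype(np.int32)));print(n,"rim",st,e)
    if n=="side": pS=e
    else: pT=e
print(tri(eS[0],eT[0]),tri(pS[0],pT[0]))
print("lid z34",onz("side",eS[0],34),onz("top",eT[0],34),"pot z64",onz("side",pS[0],64),onz("top",pT[0],64))
for n in("side","top"):
  for p,R in(([645,-10,34],32),([491,-256,64],28)):
    print(n,cv2.fitEllipse(proj(n,circ(p,R)).astype(np.float32)))
E
```

```text
side lidtop [204 198  22  13 170] ((214.58555603027344, 203.685546875), (12.964197158813477, 21.692838668823242), 85.83560180664062)
side pot [269 151  17  25 378] [276.71428571 162.94444444]Traceback (most recent call last):
  File "<stdin>", line 18, in <module>
cv2.error: OpenCV(4.12.0) /io/opencv/modules/imgproc/src/shapedescr.cpp:361: error: (-201:Incorrect size of input array) There should be at least 5 points to fit the ellipse in function 'fitEllipseNoDirect'
```

```bash
python3 - <<'E'
from h import *
d=np.load("im0.npz")
T=d["T"];h=cv2.cvtColor(T,cv2.COLOR_RGB2HSV)
print(h[200:234,312:350,1]);print(h[200:234:3,312:350,2])
e=lambda n,p,R:cv2.fitEllipse(proj(n,circ(p,R)).astype(np.float32))
hS=sil("side",[491,-256,0],[(0,28),(64,28)]).reshape(-1,2);print("side sil",hS.min(0),hS.max(0))
print("top rim",e("top",[491,-256,64],28),e("side",[645,-10,34],32),e("top",[645,-10,34],32))
I=T;hh=h.astype(int);m=((hh[...,1]<50)&(hh[...,2]>185)).astype(np.uint8)[142:182,220:265]
print(cv2.boundingRect(m))
E
```

```text
[[136 137 132 ... 137 133 136]
 [132 138 130 ... 134 138 137]
 [133 132 136 ... 137 135 134]
 ...
 [135 137 134 ... 135 132 136]
 [141 140 134 ... 138 135 136]
 [135 140 139 ... 135 136 139]]
[[171 171 172 170 171 172 171 171 171 168 168 169 169 169 169 170 169 168
  167 166 167 166 166 168 166 169 168 166 166 165 166 166 167 165 166 164
  167 165]
 [174 174 174 173 175 173 174 172 176 173 173 174 174 172 174 174 172 174
  173 174 171 172 172 172 173 172 172 172 173 173 173 171 174 172 171 172
  171 174]
 [161 161 159 158 159 159 159 158 160 159 161 158 152 161 178 168 159 174
  166 152 158 175 167 174 189 163 162 162 163 162 162 161 162 162 163 162
  162 162]
 [164 163 165 163 164 161 164 158 141 117 121 180 215 222 227 218 220 223
  229 225 211 228 221 189 154 114 166 184 165 160 159 162 162 160 161 161
  162 163]
 [166 169 167 169 168 169 159 108  93 149 210 223 218 219 230 226 220 190
  205 218 225 227 222 226 227 212 133 136 182 150 157 158 158 160 160 160
  158 160]
 [163 163 163 164 165 157 131  93  92 156 222 226 231 229 230 224 217 230
  219 202 233 228 223 227 226 227 210  
[... 682 characters left out ...]
 [163 164 165 164 163 163 162 163 163 163 163 163 163 161 161 160 157 157
  156 155 154 154 155 154 156 154 156 156 158 157 159 158 158 159 156 159
  160 158]
 [161 157 158 155 155 153 152 155 154 153 154 156 154 157 157 158 159 156
  158 156 158 160 159 161 160 159 159 161 160 161 158 160 161 162 161 161
  161 161]]
side sil [267.858   150.68935] [285.74585 176.29688]
top rim ((330.9478454589844, 214.7238006591797), (20.135635375976562, 20.45768165588379), 138.48992919921875) ((215.4148712158203, 203.5537872314453), (13.41162395477295, 23.147544860839844), 86.02410888671875) ((241.9930419921875, 161.32130432128906), (22.21183204650879, 22.461328506469727), 86.04370880126953)
(11, 8, 22, 22)
```

Emit:
{"api": "carry_out", "payload": {
  "targets": [
    {"dp":[-622,-446,0],"yaw":-16.8},
    {"dp":[-622,-446,0],"yaw":-16.8},
    {"dp":[-622,-446,0],"yaw":-16.8},
    {"dp":[-622,-446,0],"yaw":-16.8},
    {"dp":[-622,-446,0],"yaw":-16.8},
    {"dp":[-622,-446,0],"yaw":-16.8},
    {"dp":[-622,-446,0],"yaw":-16.8},
    {"dp":[-622,-446,0],"yaw":-16.8},
    {"dp":[-622,-446,0],"yaw":-16.8},
    {"dp":[-622,-446,0],"yaw":-16.8},
    {"dp":[-622,-446,0],"yaw":-16.8},
    {"dp":[-622,-446,0],"yaw":-16.8}
  ],
  "fingers": 1
}}

```text
clock: 1.7
eef_pos: [638.8, 1.5, 217.5]
tcp_rot: [3.141, 0.0, 3.141]
contact_force: [1.2, 0.8, 0.4]
opening: 0.997
grasp_force: 0.0
```

Emit:
{"api": "carry_out", "payload": {
  "targets": [
    {"dp":[-8,-10,40],"yaw":0},
    {"dp":[-8,-10,90],"yaw":0},
    {"dp":[-8,-10,90],"yaw":0},
    {"dp":[-8,-10,90],"yaw":0}
  ],
  "fingers": -0.2
}}

```text
clock: 2.2
eef_pos: [646.6, -6.4, 129.1]
tcp_rot: [3.142, 0.001, 3.141]
contact_force: [-0.3, -0.2, 1.2]
opening: 0.404
grasp_force: 0.0
```

```bash
python3 - <<'E'
from h import *
S=r.grab_frame("side");T=r.grab_frame("top")
q=r.sense();print(q["clock"],q["eef_pos"],q["tcp_rot"],q["opening"])
p=q["eef_pos"]
z=lambda I,x,y,w,h:cv2.resize(I[y:y+h,x:x+w],(400,600),interpolation=cv2.INTER_CUBIC)
print(proj("side",[p,p+[0,0,-8]]),proj("top",[p,p+[0,0,-8]]))
o=np.hstack([z(S,175,110,80,120),z(T,202,100,80,120)])
cv2.imwrite("pics/c2.png",o[:,:,::-1])
E
```

```text
2.3 [647.3017452   -6.28488846 130.07538414] [-3.14150714  0.00353893  3.14152371] 0.4023764659404931
[[212.30382744 174.45802505]
 [212.48298098 177.04889745]] [[239.71838552 154.55818504]
 [239.80549107 155.08919925]]
```

View pics/c2.png

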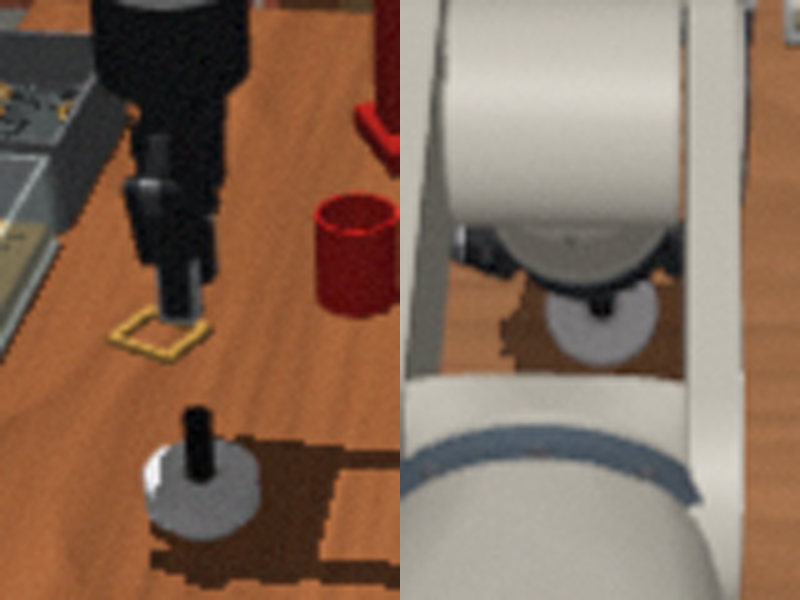

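```bash
python3 - <<'E'
from h import *
print(proj("side",[[647,-9,72],[647,-9,36],[647,9,122],[647,-9,34]]),proj("top",[[647,-9,72]]))
E
```

```text
[[213.87863313 192.20261701]
 [214.61575279 202.95944651]
 [211.40535455 180.15181577]
 [214.65587292 203.54492188]] [[241.30701352 158.36505103]]
```

Emit:
{"api": "carry_out", "payload": {
  "targets": [
    {"dp":[2,-2,40],"yaw":0},
    {"dp":[2,-2,65],"yaw":0},
    {"dp":[2,-2,78],"yaw":0},
    {"dp":[2,-2,78],"yaw":0},
    {"dp":[2,-2,78],"yaw":0}
  ]
}}

```text
clock: 2.92
eef_pos: [644.9, -8.5, 51.1]
tcp_rot: [-3.142, 0.002, 3.141]
contact_force: [-0.5, 0.5, -0.3]
opening: 0.398
grasp_force: 0.0
```

Emit:
{"api": "carry_out", "payload": {
  "targets": [
    {"dp":[0,0,0],"yaw":0},
    {"dp":[0,0,0],"yaw":0},
    {"dp":[0,0,0],"yaw":0},
    {"dp":[0,0,0],"yaw":0},
    {"dp":[0,0,0],"yaw":0},
    {"dp":[0,0,0],"yaw":0}
  ],
  "fingers": -1,
  "grip_force": 40
}}

```text
clock: 3.68
eef_pos: [644.8, -8.4, 50.8]
tcp_rot: [3.141, 0.002, 3.141]
contact_force: [0.2, 1.2, 6.0]
opening: 0.156
grasp_force: 39.0
```

Emit:
{"api": "carry_out", "payload": {
  "targets": [
    {"dp":[0,0,-6],"yaw":0},
    {"dp":[0,0,-25],"yaw":0},
    {"dp":[0,0,-55],"yaw":0},
    {"dp":[0,0,-90],"yaw":0},
    {"dp":[10,-16,-115],"yaw":0},
    {"dp":[30,-48,-120],"yaw":0},
    {"dp":[60,-97,-120],"yaw":0},
    {"dp":[92,-148,-120],"yaw":0},
    {"dp":[124,-200,-120],"yaw":0},
    {"dp":[144,-232,-120],"yaw":0},
    {"dp":[154,-248,-120],"yaw":0},
    {"dp":[154,-248,-120],"yaw":0}
  ]
}}

```text
clock: 5.18
eef_pos: [489.5, -257.2, 170.3]
tcp_rot: [-3.141, 0.001, 3.139]
contact_force: [-0.4, 0.2, -2.5]
opening: 0.154
grasp_force: 39.2
```

Emit:
{"api": "carry_out", "payload": {
  "targets": [
    {"dp":[0,0,30],"yaw":0},
    {"dp":[0,0,40],"yaw":0},
    {"dp":[0,0,40],"yaw":0},
    {"dp":[0,0,40],"yaw":0}
  ]
}}

```text
clock: 5.68
eef_pos: [490.5, -256.3, 130.4]
tcp_rot: [-3.141, 0.001, -3.142]
contact_force: [-0.3, -0.0, -2.5]
opening: 0.157
grasp_force: 39.2
```

```bash
python3 - <<'E'
from h import *
S=r.grab_frame("side");T=r.grab_frame("top");np.savez("im1.npz",S=S,T=T)
q=r.sense();print(q["clock"],q["eef_pos"],q["tcp_rot"],q["contact_force"])
z=lambda I,x,y,w,h:cv2.resize(I[y:y+h,x:x+w],(400,600),interpolation=cv2.INTER_CUBIC)
o=np.hstack([z(S,237,85,80,120),z(T,300,160,60,90)])
cv2.imwrite("pics/c3.png",o[:,:,::-1])
E
```

```text
5.775 [ 490.33905774 -256.55736422  130.40789878] [-3.14103783e+00  1.12837163e-03  3.14134755e+00] [-0.25075672  0.40797285 -1.97195298]
```

View pics/c3.png

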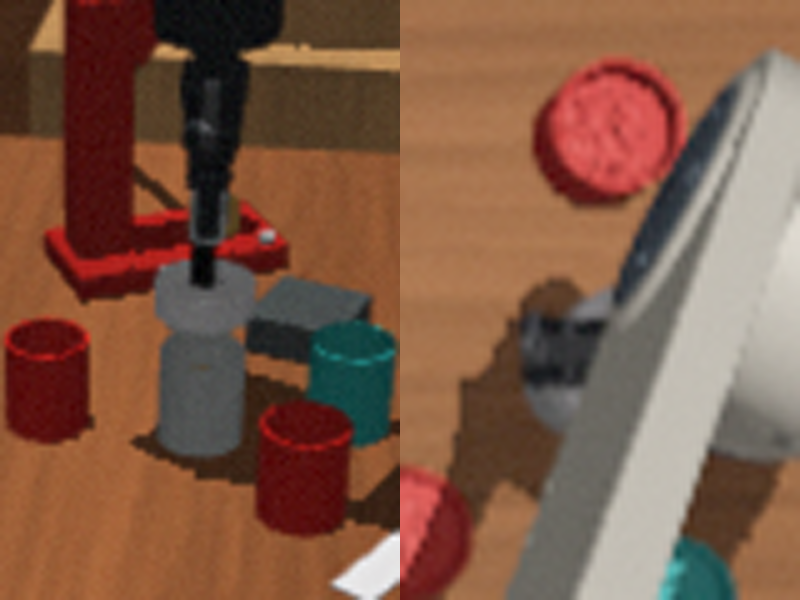

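```bash
python3 - <<'E'
from h import *
d=np.load("im1.npz")
S=d["S"];h=cv2.cvtColor(S,cv2.COLOR_RGB2HSV).astype(int)
g=((h[...,1]<60)&(h[...,2]>75)).astype(np.uint8)
for y in range(136,178,2):
    xs=np.flatnonzero(g[y,262:296])+262; print(y,xs.min() if len(xs) else None,xs.max() if len(xs) else None,len(xs),end=" | ")
print()
def bb(n,p,pr):
    q=sil(n,p,pr).reshape(-1,2);return np.r_[q.min(0),q.max(0)].round(2)
print("lid pred",bb("side",[490.5,-256.5,91.6],[(0,32),(22,32)]),bb("top",[490.5,-256.5,91.6],[(0,32),(22,32)]))
print("pot pred",bb("side",[490.5,-256,0],[(0,28),(64,28)]))
T=d["T"];v=cv2.cvtColor(T,cv2.COLOR_RGB2HSV).astype(int)
g=(v[...,1]<60)
for y in range(200,230,2):
    xs=np.flatnonzero(g[y,312:345])+312; print(y,xs.min() if len(xs) else None,end=" | ")
E
```

```text
136 None None 0 | 138 270 285 11 | 140 268 287 14 | 142 268 295 19 | 144 268 295 26 | 146 268 295 28 | 148 269 295 25 | 150 271 283 13 | 152 271 282 11 | 154 269 285 15 | 156 269 285 16 | 158 269 285 14 | 160 271 285 15 | 162 269 284 15 | 164 271 283 13 | 166 270 284 15 | 168 269 283 15 | 170 270 283 14 | 172 270 283 14 | 174 271 283 13 | 176 None None 0 | 
lid pred [267.44 136.31 287.98 151.8 ] [321.06 202.03 346.46 226.35]
pot pred [268.01 150.7  285.9  176.31]
200 333 | 202 333 | 204 329 | 206 326 | 208 318 | 210 318 | 212 318 | 214 319 | 216 319 | 218 319 | 220 320 | 222 321 | 224 323 | 226 324 | 228 324 |
```

```bash
python3 - <<'E'
from h import *
d=np.load("im1.npz");T=d["T"]
q=sil("top",[490.5,-256.5,91.6],[(0,32),(22,32)])
m=np.zeros((384*8,512*8),np.uint8);cv2.fillConvexPoly(m,np.round((q+.5)*8).astype(np.int32),1)
for y in range(218,229):print(y,np.flatnonzero(m[y*8+4])[[0]]/8-.5,T[y,314:332].sum(1)//3, (T[y,314:332,0].astype(int)-T[y,314:332,2]))
for y in range(134,156):print(y,d["S"][y,[272,274,282,284]].tolist())
E
```

```text
218 [321.75] [ 60  58  61  53  68  79  66  77  90  87  94  99 102  98 101 102 102 102] [47 47 46 52 26 -4 -2  0  1  2  0  1  1  5  9  9 11 12]
219 [322.] [ 61  62  63  65  70  84  88  91  97 105 109 125 121 105 102 102 102  99] [54 49 50 49 34  6  0  2  1  2  0  3  1 11  9 11  9 10]
220 [322.5] [ 65  63  65  62  67  76  88  86  92 103 106 118 121 102 102 102 101 100] [47 52 48 49 44 22  1  1  0  0  0  2  2 10 10 10 12 10]
221 [323.125] [ 64  61  58  59  60  68  84  87  89  95 104 109 109 102 104 103 102 100] [47 50 51 52 48 33  4  0 -1 -1  0  1  7  9  9  9  9 10]
222 [323.875] [ 62  61  57  61  63  63  74  85  91  94  99 101 103 102 102 101 104 103] [49 49 48 48 46 40 24  5  0  2  0  4 10 10 10 11  8 10]
223 [324.875] [ 59  61  60  58  54  56  58  72  83  89  90  95 103 100 104 103 102 103] [47 45 46 49 52 48 43 24  9  0  5  6  8 10  9  9 10  9]
224 [326.] [ 61  60  59  60  59  58  55  62  68  80  87 101 104 104 101 102 102 101] [47 44 45 43 44 42 46 41 26 12 11  8  8 10 10 11 11 10]
225 [327.5] [ 59  56  60  59  59  57  63  56  62  67  81 100 102 101 100 100 101 100] [43 50 47 46 47 51 47 48 44 36 26 10  9  8 10 10 10 11]
226 [330.125] [ 59  59  59  60  56  61  58  62  63  67  86 101 104 101 102 104 102 100] [48 47 48 46 51 45 49 48 48 41 22 10 10  8  9 10  9  9]Traceback (most recent call last):
  File "<stdin>", line 5, in <module>
IndexError: index 0 is out of bounds for axis 0 with size 0
```

```bash
python3 - <<'E'
from h import *
d=np.load("im1.npz")
S=d["S"].astype(int);b=np.load("im0.npz")["S"].astype(int)
for y in range(132,160):print(y,S[y,[271,274,277,280,283]].tolist(), b[y,[271,277,283]].tolist())
def edge(p,z,R,s):
    q=proj("side",circ([p[0],p[1],z],R,360));o=[]
    for c in(271,274,277,280,283):
        k=q[np.abs(q[:,0]-c)<.6][:,1];o.append((k.max() if s else k.min()).round(1))
    return o
p=(490.5,-256.5)
print("top back",edge(p,113.6,32,0),"top front",edge(p,113.6,32,1),"bottom front",edge(p,91.6,32,1),"plug",edge(p,79.6,23,1),"pot rim back",edge((490.5,-256),64,28,0),"front",edge((490.5,-256),64,28,1))
E
```

```text
132 [[66, 15, 12], [73, 31, 29], [34, 34, 36], [53, 57, 55], [112, 40, 24]] [[63, 14, 10], [73, 44, 24], [104, 35, 18]]
133 [[66, 10, 3], [86, 20, 21], [55, 56, 57], [91, 72, 74], [178, 36, 30]] [[64, 13, 12], [80, 16, 9], [169, 36, 30]]
134 [[107, 19, 19], [169, 33, 27], [13, 17, 17], [108, 25, 21], [172, 29, 26]] [[103, 21, 18], [166, 27, 24], [166, 29, 26]]
135 [[172, 29, 27], [170, 30, 24], [8, 8, 5], [135, 22, 20], [120, 22, 20]] [[166, 32, 27], [171, 33, 27], [117, 24, 20]]
136 [[176, 37, 33], [165, 41, 36], [1, 5, 2], [85, 30, 32], [87, 24, 17]] [[169, 32, 27], [153, 29, 26], [78, 12, 10]]
137 [[129, 58, 56], [100, 92, 93], [8, 7, 10], [73, 72, 72], [84, 54, 55]] [[154, 30, 28], [78, 16, 17], [74, 14, 11]]
138 [[99, 98, 99], [88, 91, 92], [9, 6, 8], [72, 75, 76], [94, 94, 95]] [[82, 14, 10], [68, 14, 10], [66, 10, 5]]
139 [[96, 96, 97], [95, 93, 93], [4, 7, 1], [78, 77, 78], [96, 96, 99]] [[73, 15, 13], [66, 9, 13], [67, 16, 15]]
140 [[96, 97, 96], [86, 84, 87], [11, 10, 11], [70, 73, 70], [98, 96, 98]] [[74, 19, 14], [63, 10, 9], [74, 36, 26]]
141 [[94, 92, 95], [79, 79, 82],
[... 2235 characters left out ...]
81, 80], [80, 82, 81]] [[75, 76, 77], [110, 108, 105], [80, 80, 80]]
top back [np.float64(137.1), np.float64(136.5), np.float64(136.3), np.float64(136.4), np.float64(136.9)] top front [np.float64(144.4), np.float64(145.1), np.float64(145.4), np.float64(145.4), np.float64(145.0)] bottom front [np.float64(150.7), np.float64(151.5), np.float64(151.8), np.float64(151.7), np.float64(151.3)] plug [np.float64(152.3), np.float64(153.5), np.float64(153.8), np.float64(153.7), np.float64(153.0)] pot rim back [np.float64(151.6), np.float64(150.8), np.float64(150.7), np.float64(150.9), np.float64(151.7)] front [np.float64(157.9), np.float64(158.8), np.float64(159.0), np.float64(158.9), np.float64(158.3)]
```

Emit:
{"api": "carry_out", "payload": {
  "targets": [
    {"dp":[1,0,6],"yaw":0},
    {"dp":[1,0,12],"yaw":0},
    {"dp":[1,0,14],"yaw":0},
    {"dp":[1,0,16],"yaw":0},
    {"dp":[1,0,17],"yaw":0},
    {"dp":[1,0,18],"yaw":0},
    {"dp":[1,0,18],"yaw":0}
  ]
}}

```text
clock: 6.65
eef_pos: [488.7, -256.5, 111.6]
tcp_rot: [3.142, -0.0, 3.141]
contact_force: [0.4, -0.7, -1.8]
opening: 0.156
grasp_force: 39.2
```

Emit:
{"api": "carry_out", "payload": {
  "targets": [
    {"dp":[0,0,1],"yaw":0},
    {"dp":[0,0,2],"yaw":0},
    {"dp":[0,0,3],"yaw":0},
    {"dp":[0,0,4],"yaw":0},
    {"dp":[0,0,4],"yaw":0}
  ]
}}

```text
clock: 7.28
eef_pos: [488.6, -256.5, 107.5]
tcp_rot: [3.142, -0.0, 3.141]
contact_force: [-0.3, 0.3, -2.5]
opening: 0.154
grasp_force: 39.2
```

Emit:
{"api": "carry_out", "payload": {
  "targets": [
    {"dp":[0,0,1],"yaw":0},
    {"dp":[0,0,1.5],"yaw":0},
    {"dp":[0,0,2],"yaw":0},
    {"dp":[0,0,2],"yaw":0}
  ]
}}

```text
clock: 7.78
eef_pos: [488.7, -256.5, 105.6]
tcp_rot: [-3.142, -0.0, 3.141]
contact_force: [0.3, -0.2, -1.3]
opening: 0.161
grasp_force: 39.2
```

Emit:
{"api": "carry_out", "payload": {
  "targets": [
    {"dp":[0,0,0.5],"yaw":0},
    {"dp":[0,0,1],"yaw":0},
    {"dp":[0,0,1],"yaw":0}
  ]
}}

```text
clock: 8.15
eef_pos: [488.9, -256.5, 104.9]
tcp_rot: [-3.142, 0.0, 3.141]
contact_force: [-1.2, 1.6, 3.1]
opening: 0.158
grasp_force: 39.8
```

Emit:
{"api": "carry_out", "payload": {
  "targets": [
    {"dp":[0,0,0.5],"yaw":0},
    {"dp":[0,0,0.5],"yaw":0}
  ]
}}

```text
clock: 8.4
eef_pos: [489.0, -256.6, 104.7]
tcp_rot: [-3.141, 0.001, 3.141]
contact_force: [-0.3, 1.9, 6.9]
opening: 0.156
grasp_force: 40.2
```

Emit:
{"api": "carry_out", "payload": {
  "targets": [
    {"dp":[0,0,0],"yaw":0},
    {"dp":[0,0,0],"yaw":0},
    {"dp":[0,0,0],"yaw":0},
    {"dp":[0,0,0],"yaw":0},
    {"dp":[0,0,-15],"yaw":0},
    {"dp":[0,0,-30],"yaw":0},
    {"dp":[0,0,-60],"yaw":0},
    {"dp":[0,0,-60],"yaw":0},
    {"dp":[0,0,-60],"yaw":0}
  ],
  "fingers": 1
}}

```text
clock: 9.52
eef_pos: [488.6, -256.5, 164.4]
tcp_rot: [-3.141, 0.001, 3.141]
contact_force: [-0.7, 0.1, -0.5]
opening: 0.998
grasp_force: 0.0
```

```bash
python3 - <<'E'
from h import *
S=r.grab_frame("side");T=r.grab_frame("top");np.savez("im2.npz",S=S,T=T)
q=r.sense();print(q["clock"],q["eef_pos"],q["tcp_rot"],q["contact_force"],q["opening"])
z=lambda I,x,y,w,h:cv2.resize(I[y:y+h,x:x+w],(400,600),interpolation=cv2.INTER_CUBIC)
o=np.hstack([z(S,237,75,80,120),z(T,300,160,60,90)])
cv2.imwrite("pics/c4.png",o[:,:,::-1])
def bb(n,p,pr):
    q=sil(n,p,pr).reshape(-1,2);return np.r_[q.min(0),q.max(0)].round(2)
print("lid pred",bb("side",[490,-256,66],[(0,32),(22,32)]),"pot",bb("side",[490.5,-256,0],[(0,28),(64,28)]), "posttop",proj("side",[490,-256,126]),"tip fingers",proj("side",[[489,-213,157],[489,-299,157]]))
h=cv2.cvtColor(S,cv2.COLOR_RGB2HSV).astype(int)
g=((h[...,1]<60)&(h[...,2]>70)).astype(np.uint8)
for y in range(140,180,2):
    xs=np.flatnonzero(g[y,262:291])+262; print(y,xs.min() if len(xs) else None,xs.max() if len(xs) else None,end=" | ")
E
```

```text
9.625 [ 488.17071907 -256.26018185  163.52395484] [ 3.14110834e+00 -9.86959248e-04  3.14103350e+00] [-0.67404903 -0.43070489 -0.14975403] 1.0011086998829861
lid pred [267.4  143.56 287.7  159.11] pot [268.01 150.7  285.9  176.31] posttop [[278.07627991 137.26905448]] tip fingers [[277.9079208  134.15383543]
 [279.61542883 122.45308045]]
140 None None | 142 None None | 144 274 290 | 146 270 290 | 148 269 290 | 150 269 287 | 152 269 287 | 154 269 287 | 156 269 286 | 158 269 285 | 160 269 285 | 162 269 285 | 164 269 285 | 166 269 284 | 168 269 284 | 170 269 284 | 172 269 284 | 174 271 283 | 176 None None | 178 None None |
```

View pics/c4.png

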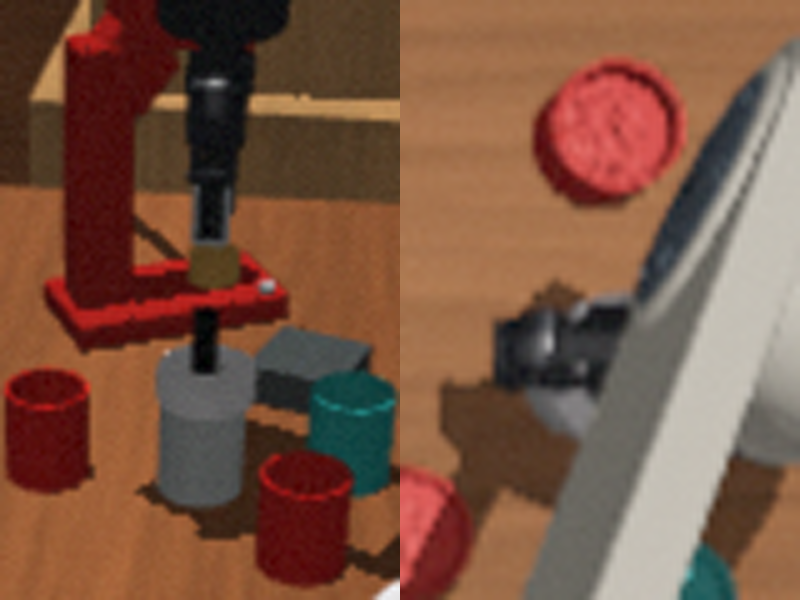

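```bash
python3 - <<'E'
from h import *
from scipy.optimize import brentq
for nm,x,y,row,tz in(("c2",647,-6.3+17+7,174,130.1),("c3",490.4,-256.5+8+7,132.5,130.4),("c4",488.5,-256.5+42+7,123,163.5)):
    z=brentq(lambda z:proj("side",[[x,y,z]])[0,1]-row,0,400);print(nm,z,z-tz,proj("side",[[x,y,z]]))
b=np.load("im2.npz")["S"]
z=lambda I,x,y,w,h:cv2.resize(I[y:y+h,x:x+w],(800,600),interpolation=cv2.INTER_CUBIC)
g=np.clip(b.astype(float)*1.8,0,255).astype(np.uint8)
cv2.imwrite("pics/c5.png",z(g,252,75,64,48)[:,:,::-1])
E
```

```text
c2 146.0042322291657 15.9042322291657 [[210.13556182 174.        ]]
c3 149.00773092028825 18.607730920288247 [[277.93739423 132.5       ]]
c4 195.22796977941437 31.727969779414366 [[278.45985998 123.        ]]
```

View pics/c5.png

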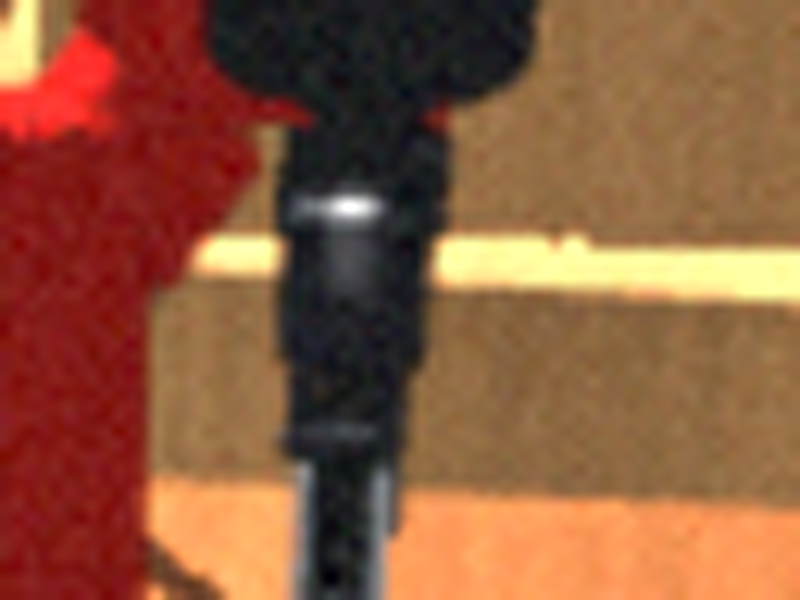

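The crop cut off at row 123, but the previous one shows the finger tip at about row 123. That is higher than nominal. I'll go down partway and check the tip against the lid itself.

Emit:
{"api": "carry_out", "payload": {
  "targets": [
    {"dp":[0,0,30],"yaw":0},
    {"dp":[0,0,55],"yaw":0},
    {"dp":[0,0,68],"yaw":0},
    {"dp":[0,0,68],"yaw":0},
    {"dp":[0,0,68],"yaw":0}
  ]
}}

```text
clock: 10.25
eef_pos: [489.2, -256.8, 96.7]
tcp_rot: [-3.141, 0.001, 3.141]
contact_force: [0.2, -1.1, -0.1]
opening: 1.0
grasp_force: 0.0
```

```bash
python3 - <<'E'
from h import *
S=r.grab_frame("side")
q=r.sense();print(q["clock"],q["eef_pos"],q["contact_force"],q["opening"])
g=np.clip(S.astype(float)*1.5,0,255).astype(np.uint8)[115:185,245:315]
cv2.imwrite("pics/c6.png",cv2.resize(g,(600,600),interpolation=cv2.INTER_CUBIC)[:,:,::-1])
for z in(60,70,80,90,100,110,120):print(z,(proj("side",[[489,-207,z],[489,-305,z]])-[245,115]).round(1)*600/70)
E
```

```text
10.3 [ 489.27674001 -256.85312758   96.93196107] [-0.11644797  0.82987555 -0.20968615] 0.9982071188251755
60 [[270.85714286 414.85714286]
 [287.14285714 290.57142857]]
70 [[271.71428571 390.85714286]
 [288.85714286 267.42857143]]
80 [[272.57142857 366.85714286]
 [289.71428571 244.28571429]]
90 [[274.28571429 342.        ]
 [290.57142857 220.28571429]]
100 [[275.14285714 317.14285714]
 [291.42857143 197.14285714]]
110 [[276.         292.28571429]
 [292.28571429 173.14285714]]
120 [[276.85714286 267.42857143]
 [294.         148.28571429]]
```

View pics/c6.png

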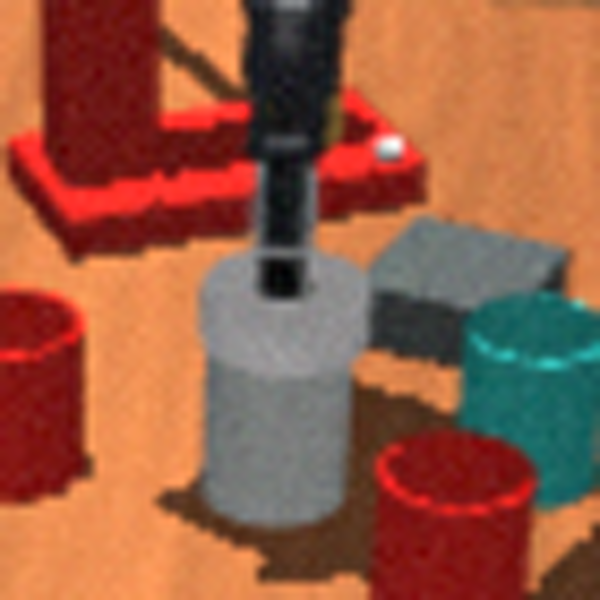

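The near finger's tip is at crop row 250, so z≈127, about 30 mm above the reported TCP with the gripper open. I'll trust the picture and go down in small steps, watching the force.

Emit:
{"api": "carry_out", "payload": {
  "targets": [
    {"dp":[0,0,15],"yaw":0},
    {"dp":[0,0,25],"yaw":0},
    {"dp":[0,0,30],"yaw":0},
    {"dp":[0,0,30],"yaw":0}
  ]
}}

```text
clock: 10.8
eef_pos: [488.3, -256.3, 65.5]
tcp_rot: [3.141, -0.001, 3.141]
contact_force: [-0.5, 0.9, 0.4]
opening: 1.003
grasp_force: 0.0
```

Emit:
{"api": "carry_out", "payload": {
  "targets": [
    {"dp":[0,0,3],"yaw":0},
    {"dp":[0,0,6],"yaw":0},
    {"dp":[0,0,9],"yaw":0},
    {"dp":[0,0,9],"yaw":0}
  ]
}}

```text
clock: 11.3
eef_pos: [488.5, -256.4, 56.9]
tcp_rot: [3.141, -0.0, 3.141]
contact_force: [0.6, 0.5, -0.6]
opening: 0.996
grasp_force: 0.0
```

```bash
python3 - <<'E'
from h import *
S=r.grab_frame("side")
q=r.sense();print(q["clock"],q["eef_pos"],q["contact_force"],q["opening"])
g=np.clip(S.astype(float)*1.5,0,255).astype(np.uint8)[115:185,245:315]
cv2.imwrite("pics/c7.png",cv2.resize(g,(600,600),interpolation=cv2.INTER_CUBIC)[:,:,::-1])
E
```

```text
11.35 [ 488.6160239  -256.47487781   57.00558117] [-0.66935347  0.41641281 -0.41339496] 0.9998510679744316
```

View pics/c7.png

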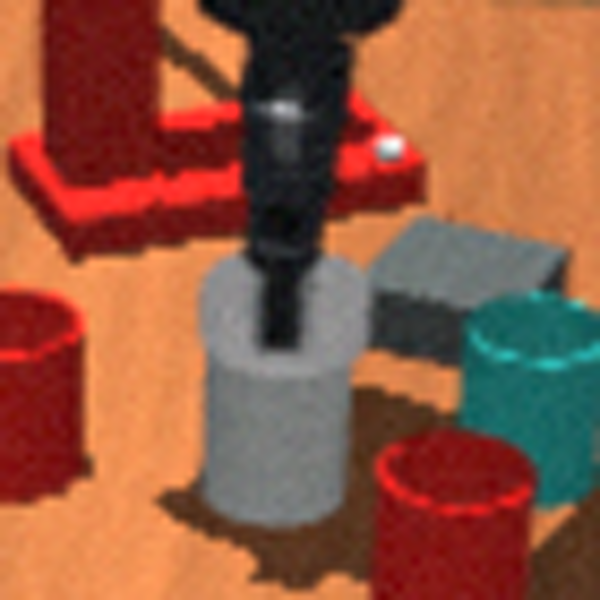

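Emit:
{"api": "carry_out", "payload": {
  "targets": [
    {"dp":[0,0,2],"yaw":0},
    {"dp":[0,0,4],"yaw":0},
    {"dp":[0,0,5],"yaw":0},
    {"dp":[0,0,5],"yaw":0}
  ]
}}

```text
clock: 11.85
eef_pos: [488.6, -256.5, 52.0]
tcp_rot: [3.142, -0.0, 3.141]
contact_force: [-0.8, 0.3, -0.0]
opening: 0.998
grasp_force: 0.0
```

Emit:
{"api": "carry_out", "payload": {
  "targets": [
    {"dp":[0,0,2],"yaw":0},
    {"dp":[0,0,4],"yaw":0},
    {"dp":[0,0,5],"yaw":0},
    {"dp":[0,0,5],"yaw":0}
  ]
}}

```text
clock: 12.35
eef_pos: [488.6, -256.5, 47.0]
tcp_rot: [3.142, -0.0, 3.141]
contact_force: [0.2, 0.1, -0.2]
opening: 0.999
grasp_force: 0.0
```

Emit:
{"api": "carry_out", "payload": {
  "targets": [
    {"dp":[0,0,0],"yaw":0},
    {"dp":[0,0,0],"yaw":0},
    {"dp":[0,0,0],"yaw":0},
    {"dp":[0,0,0],"yaw":0},
    {"dp":[0,0,0],"yaw":0}
  ],
  "fingers": 0.2,
  "grip_force": 20
}}

```text
clock: 12.98
eef_pos: [488.7, -256.5, 47.2]
tcp_rot: [-3.142, 0.0, 3.141]
contact_force: [-1.1, 0.1, 4.9]
opening: 0.727
grasp_force: 22.2
```

Emit:
{"api": "carry_out", "payload": {
  "targets": [
    {"dp":[0,0,0],"yaw":0},
    {"dp":[0,0,-1],"yaw":0},
    {"dp":[0,0,-3],"yaw":0},
    {"dp":[0,0,-6],"yaw":0},
    {"dp":[0,0,-10],"yaw":0},
    {"dp":[0,0,-15],"yaw":0},
    {"dp":[0,0,-15],"yaw":0}
  ],
  "grip_force": 30
}}

```text
clock: 13.85
eef_pos: [489.0, -256.7, 62.6]
tcp_rot: [-3.141, 0.001, 3.141]
contact_force: [-0.4, -0.9, -0.7]
opening: 0.726
grasp_force: 32.6
```

```bash
python3 - <<'E'
from h import *
S=r.grab_frame("side")
q=r.sense();print(q["clock"],q["eef_pos"],q["contact_force"],q["opening"])
g=np.clip(S.astype(float)*1.5,0,255).astype(np.uint8)[115:185,245:315]
cv2.imwrite("pics/c8.png",cv2.resize(g,(600,600),interpolation=cv2.INTER_CUBIC)[:,:,::-1])
E
```

```text
13.9 [ 488.86679576 -256.64292628   62.41410646] [-0.1636433  -0.04088991 -0.51351852] 0.7268738054785856
```

View pics/c8.png

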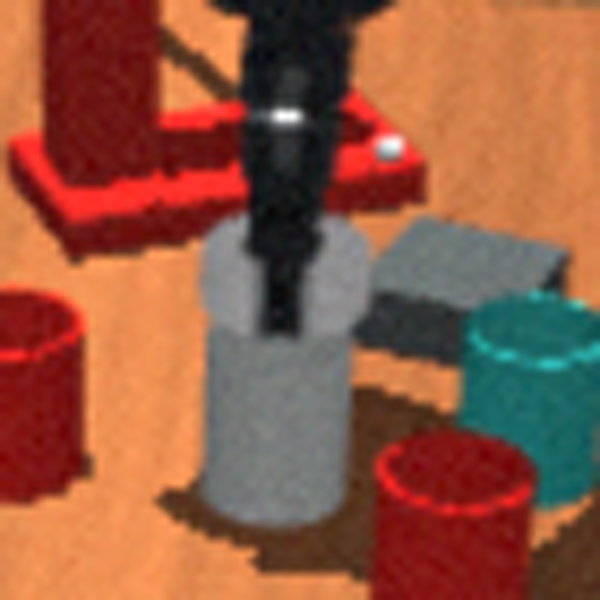

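The outer lid alone has risen: its top edge went from row 250 to 213, and the extra weight is about 0.6 N. The pot hasn't moved, with its base still at row 520. I'll keep lifting straight up.

Emit:
{"api": "carry_out", "payload": {
  "targets": [
    {"dp":[0,0,-6],"yaw":0},
    {"dp":[0,0,-14],"yaw":0},
    {"dp":[0,0,-24],"yaw":0},
    {"dp":[0,0,-36],"yaw":0},
    {"dp":[0,0,-48],"yaw":0},
    {"dp":[0,0,-60],"yaw":0},
    {"dp":[0,0,-70],"yaw":0},
    {"dp":[0,0,-76],"yaw":0},
    {"dp":[0,0,-80],"yaw":0},
    {"dp":[0,0,-80],"yaw":0},
    {"dp":[0,0,-80],"yaw":0}
  ]
}}

```text
clock: 15.28
eef_pos: [488.4, -256.4, 141.7]
tcp_rot: [3.141, -0.001, 3.141]
contact_force: [-1.2, 0.9, -0.3]
opening: 0.727
grasp_force: 32.7
```

```bash
python3 - <<'E'
from h import *
S=r.grab_frame("side")
q=r.sense();print(q["clock"],q["eef_pos"],q["contact_force"],q["opening"],q["grasp_force"])
g=np.clip(S.astype(float)*1.5,0,255).astype(np.uint8)[95:185,235:325]
cv2.imwrite("pics/c9.png",cv2.resize(g,(600,600),interpolation=cv2.INTER_CUBIC)[:,:,::-1])
E
```

```text
15.325 [ 488.43290672 -256.39856062  141.7069638 ] [ 0.0080292   0.71071843 -0.60067525] 0.7235469643410621 32.6778997911606
```

View pics/c9.png

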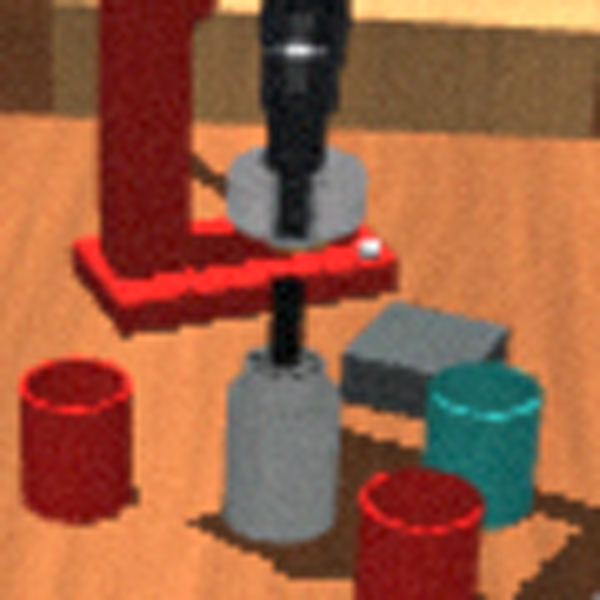

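The outer lid is held level at crop (297,195), clear above the post top at (287,280). The inner lid is seated on the pot, which hasn't moved. I'm handing the job in.

```bash
python3 -c "
from rig import r
print(r.sign_off())"
```

```text
the job is handed in; nothing more can be done
None
```

The job is handed in at about 15 s of the 45 s: the inner lid is seated in the grey pot, and the gripper holds the outer lid level above it, clear of the post; in the side view the pot had not moved.

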